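# Lay the wire-forming block down on its board

## Robot

A 6-joint arm with a two-finger parallel gripper is mounted at the origin on the work surface. World frame = base frame: x ahead of the robot, y to its left, z up, the work surface at z = 0. Lengths are in mm, angles in rad, forces in N, time in s.
With the tool pointing down it reaches from about 350 to 975 mm from the base axis. Payload 7.1 kg.
Tool frame: the origin (TCP) lies on the front face of the gripper's body, between the roots of the fingers; the fingertips stand 80 mm ahead of it and the grasp point (between the pads) lies 61 mm ahead of it (ctrl.tcp_to_grasp is the distance from the TCP to the grasp point, in mm); z points along the fingers, y is the direction in which the jaws open and shut (so a half turn about z gives the same grasp; the last joint's range is limited). The gripper opens to 88 mm and grips with 3 to 60 N. Pads are 20 mm wide; open, the fingers measure 115 mm over their backs; the gripper's body (75 mm by 178 mm) begins 61 mm behind the grasp point.
Start: joints at [-1.295, 0.423, 1.63, -0, 1.089, -0.019], TCP at [181.611, -598.016, 302.675] pointing down, gripper open.
Joint ranges: [-3, 3], [-0.9, 2.11], [0.09, 2.58], [-1.31, 4.45], [0.11, 2.69], [-2.54, 2.54]. Speed limits (rad/s): [2.39, 2.39, 3.01, 3.14, 3.14, 3.14].

## Interface

Orientations are given as a rotation vector (axis times angle).
In Python, from workcell import telemetry, get_image, ctrl gives the robot as it stands.
- The arm moves only by the tool send_rows, never from a script. Its argument "rows" is a list of rows, each a list of 5 numbers: the shift along the tool's x, y, z in m, then the turn about the tool's z in rad, then the opening, from -1 (shut) to 1 (fully open). A call has 1 to 5 rows; each row shifts and turns the commanded pose from where the row before left it, along the tool's axes as they then stand; what a row does not reach is not made up. A row lasts 1/10 s, in which the tool goes at most 50 mm and 8.59 degrees, less where a joint would pass 70% of its speed; a pose out of reach is approached as far as the arm can. A call with a gripper value outside its range is refused whole. The fingers move at their own pace and stop on an object; the grip force is fixed at half the most. Time passes only in rows, so rows that do not move let the fingers close. It gives the time, the measured TCP pose, the force and the opening at its end, in the units of the state.
- telemetry.get_obs(): the state, without advancing time (a new reading comes with each control period).
- get_image(name): name is "side" or "top"; returns a dict with "color" (384x512x3 uint8, blue, green, red), "z_map" (384x512 float32, mm along the optical axis (not along the pixel's ray), 0 where there is no reading), "camera_matrix" (3x3 intrinsics, pixels), "rvec" (rotation vector, rad) and "tvec" (3), from world to camera coordinates, as OpenCV has them. Camera axes: x right, y down, z forward; pixel columns grow to the right and rows downward; lengths in mm; the calibration is good to about 2 mm. A picture is of the moment at which its call begins.
- ctrl.close_job(): hands the job in, once; it reports no verdict.
The state is a dict: "t": time; "qpos": joint angles; "qvel": joint speeds; "joint_torque": joint torques, N m; "ee_pos": TCP position; "orientation": TCP orientation; "ft_force": force on the tool from outside, world axes, zero at the start; "moment": the same for the moment, N m; "width": finger opening in mm.
Only numpy, scipy, OpenCV 4.12 (cv2) and the standard library are available. Lean on these libraries where they do the work, as an engineer would, in place of code of your own. Each camera call takes 0.05 s, during which the arm holds its last target.

## Task

Push the standing wooden block with the brass pins over towards the batten, so that it lies on the board with its pins up. Then push it along the board by its foot end until its other end is squarely against the batten. Only push it: never lift or carry it, and leave everything else where it is.

Things in the scene. Friction and masses are not known exactly. Their poses are not given: they have to be found in the camera images.
- board: Fixed plywood board, 420 (its x) x 280 (its y) x 15 mm thick, lying on the table; origin at the centre of its underside, z up. Near its +x end a wooden batten 30 mm thick, 180 mm long (along y) and 25 mm high is screwed onto it. Pliers, tub and glass pane lie on the board, clear of its middle lane.
- stop (a point): Middle of the foot of the batten's face that looks along the board to the block (150 mm from the board's centre, at the board's top face). x points from that face into the batten, y along the batten, z up.
- former: Loose brown wooden block, 50 (x) x 60 (y) x 140 mm (z), 0.2 to 0.45 kg, standing on end on the board, its centre 205 to 265 mm before the batten, its -x side turned away from it (within 0.15 rad). Origin at the centre of its foot (underside), z along its length to its head. Pushed near the top it tips about its lower +x edge; past about 0.35 rad it falls over by itself.
- heel (a point): Middle of the block's lower edge on its +x side, the edge that it tips about: 25 mm along the block's x from its origin. It stays on the board throughout, standing, tipping and lying.
- head (a point): Centre of the block's head, the end face that comes against the batten: 140 mm along the block's z from its origin.
- pin_face (a point): Centre of the block's -x face, 25 mm along the block's -x and 70 mm along its z from its origin. Five brass pins, 6 mm thick, stand out 18 mm from this face, 22 to 70 mm from the foot; the 65 mm next to the head are bare. Lying pins up, the block's x points down and its z level, towards the batten.
- fork_block: Bystander, to be left alone: loose wooden block without pins, 50 x 60 x 120 mm, with a notch in its top, standing on the table beside the board. Origin at the centre of its underside.
- tub: Bystander: small white open tub, 54 mm across, 32 mm high, standing on the board. Origin at the centre of its underside.
- pliers: Bystander: pliers lying on the board, 150 mm long along their x, about 42 mm wide, 14 mm high; origin on the underside between handles and jaws.
- glass_pane: Bystander: green glass pane 60 x 45 x 6 mm lying on the board. Origin at the centre of its underside.
- small_spool: Bystander: spool of copper wire 64 mm across, 50 mm high, standing on the table to the right. Origin at the centre of its underside.
- tape_roll: Bystander: roll of paper tape 90 mm across, 20 mm high, lying on the table to the left. Origin at the centre of its underside.

How it is judged (in metres and radians):
On the way, in this order (a step that is already met when the one before it is completed fails the run):
1. the block lies flat on the board, pins up (angle between former's own z axis and vertical between 1.5 and 1.64 rad and height (world z) of pin_face above 0.06 m and height (world z) of heel below 0.025 m), for 0.2 s.
2. its head is squarely against the batten (x of head in the frame of stop above -0.005 m and angle between the z axis of former and the x axis of stop, either way round below 0.08 rad), for 0.2 s.
At the end, for the whole second after the job is handed in: The pinned block lies flat on the board with its pins up, at rest; the centre of its head is within 5 mm of the batten's face, square to it within 0.08 rad, with the whole head before the batten (at most 60 mm off the batten's middle) (all of step 1 and all of step 2 and height (world z) of pin_face below 0.072 m and x of head in the frame of stop below 0.005 m and y of head in the frame of stop between -0.06 and 0.06 m and linear speed of former below 0.02 m/s); the robot touches nothing.
It fails at once if the block is lifted off the board, or tipped any other way than over its edge towards the batten (heel edge more than 15 mm above the board) (height (world z) of heel above 0.03 m).
It fails at once if a bystander is moved by more than 15 mm (distance of any of fork_block, tub, pliers, glass_pane, small_spool, tape_roll from where it was at the start of the episode above 0.015 m).
It fails at once if the fork block is tipped (angle between fork_block's own z axis and vertical above 0.3 rad).
It also fails if it takes over 45 s, if anything falls off the work surface, if the arm or the gripper's body presses on something with over 40 N, if the wrist force passes 120 N, or if a joint passes its speed limit or range.

## Working session

There is one attempt and no reset: what is moved stays moved. The work goes in short steps, Python scripts to look and compute and a tool call to move; the robot and the scene stay as the last step left them, time stands still between calls to the robot, and variables do not carry over. Pictures are saved under pics/ and viewed, and the job is handed in when it is done.

Besides the shell and the picture viewer there is one more tool, called by a JSON object that holds its "method" and its "body". send_rows: Moves the arm, as the interface text tells. Its arguments: {"type":"object","properties":{"rows":{"type":"array"}},"required":["rows"]}

```bash
mkdir -p pics; ls; cat > h.py <<'E'
import numpy as np, cv2
from workcell import telemetry, get_image, ctrl
def snap(name,fn):
    im=get_image(name); cv2.imwrite('pics/'+fn,im['color']); return im
def cloud(im):
    K=np.array(im['camera_matrix'],float);z=im['z_map'].astype(float)
    v,u=np.indices(z.shape)
    c=np.stack([(u-K[0,2])/K[0,0]*z,(v-K[1,2])/K[1,1]*z,z],-1)
    R=cv2.Rodrigues(np.array(im['rvec'],float))[0]
    w=(c-np.array(im['tvec'],float).ravel())@R
    w[z==0]=np.nan
    return w
E
python3 - <<'E'
from h import *
import pickle
s=telemetry.get_obs();print(s)
d={n:snap(n,n+'0.png') for n in('top','side')}
pickle.dump(d,open('d0.pkl','wb'))
for n in d: 
    R=cv2.Rodrigues(np.array(d[n]['rvec'],float))[0]; print(n,-R.T@np.array(d[n]['tvec']).ravel(), R[2])
E
```

```text
pics
{'t': 0.0, 'qpos': array([-1.29505123e+00,  4.23807583e-01,  1.63066911e+00, -1.36384331e-05,
        1.08858704e+00, -1.90028229e-02]), 'qvel': array([-0.00157398, -0.00013572,  0.00090543,  0.00060219, -0.0013024 ,
       -0.00109709]), 'joint_torque': array([ 2.29672414e-04, -5.44631875e+01, -2.73667413e+01,  6.44427328e-02,
        2.28093902e-02, -1.37008428e-04]), 'ee_pos': array([ 181.46690996, -597.63449151,  301.9305754 ]), 'orientation': array([-3.10609498e+00, -4.61110649e-01,  3.14494213e-04]), 'ft_force': array([0.37987642, 0.19756057, 0.8623476 ]), 'moment': array([ 0.0417899 , -0.00466679,  0.00177641]), 'width': 87.75221158792618}
top [ 477.95817622  -13.59931697 1378.32187227] [ 0.07046734  0.01685063 -0.99737175]
side [ 408.25997989 -765.30050826  804.21273135] [ 0.17572255  0.73503279 -0.65486517]
```

View pics/top0.png

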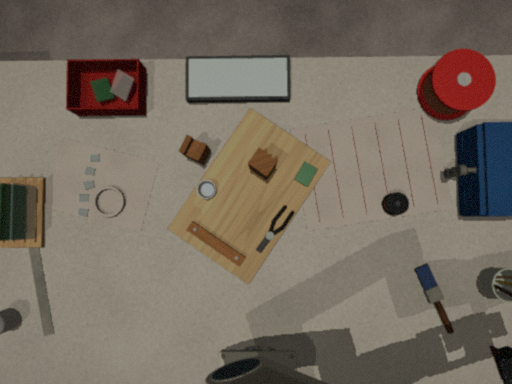

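View pics/side0.png

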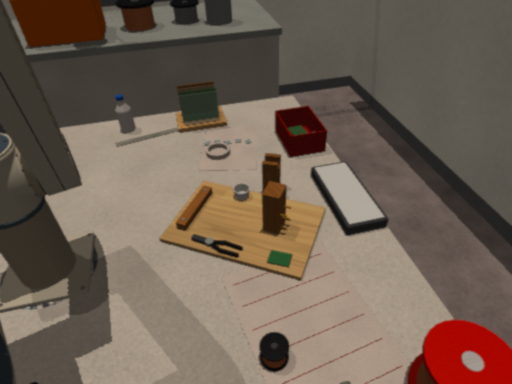

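Top view: block head at about (262,163), batten (188,228)–(244,258), tub (207,189), pliers (275,230), glass (306,174), fork block (194,150). In the side view the pins are on the block's far side, away from the batten at (195,207). Next I measure from the depth maps.

```bash
python3 - <<'E'
from h import *
import pickle
d=pickle.load(open('d0.pkl','rb'))
w=cloud(d['top']); hsv=cv2.cvtColor(d['top']['color'],cv2.COLOR_BGR2HSV)
for p in [(262,163),(255,172),(215,243),(240,220),(207,189),(306,174),(270,238),(194,150),(280,130)]: print(p,w[p[1],p[0]].round(1),hsv[p[1],p[0]])
Z=w[...,2];sub=np.zeros(Z.shape,bool);sub[100:290,160:335]=1
def rect(m,lab):
    n,L,S,C=cv2.connectedComponentsWithStats(m.astype(np.uint8))
    for i in range(1,n):
        if S[i,4]<25: continue
        P=w[L==i]; r=cv2.minAreaRect(P[:,:2].astype(np.float32)); print(lab,S[i],'c',np.round(r[0],1),np.round(r[1],1),round(r[2],1),'z',np.median(P[:,2]).round(1),'mean',P.mean(0).round(1), 'corners',cv2.boxPoints(r).round(0).tolist())
rect(sub&(Z>9)&(Z<23),'board')
rect(sub&(Z>31)&(Z<50),'batten/tub')
rect(sub&(Z>145)&(Z<165),'head')
rect(sub&(Z>105)&(Z<130),'fork')
rect(sub&(hsv[...,0]>40)&(hsv[...,0]<90)&(hsv[...,1]>80),'glass')
rect(sub&(hsv[...,2]<60)&(Z>15)&(Z<50),'pliers')
w=cloud(d['side']);Z=w[...,2];sub=np.zeros(Z.shape,bool);sub[130:280,150:335]=1
rect(sub&(Z>9)&(Z<23),'Sboard')
rect(sub&(Z>31)&(Z<50),'Sbatten/tub')
rect(sub&(Z>150)&(Z<165),'Shead')
E
python3 - <<'E'
import cv2
for n,(x0,y0,x1,y1) in {'top':(160,100,340,290),'side':(160,140,340,280)}.items():
    i=cv2.imread(f'pics/{n}0.png')[y0:y1,x0:x1]; cv2.imwrite(f'pics/{n}0z.png',cv2.resize(i,None,fx=3,fy=3,interpolation=cv2.INTER_CUBIC))
E
```

```text
(262, 163) [619.4 -17.6 154.6] [ 14 165 105]
(255, 172) [607.1   1.9  42.9] [ 15 152  52]
(215, 243) [410.2 114.6  39. ] [ 14 162 120]
(240, 220) [473.4  45.8  14.7] [ 18 108 147]
(207, 189) [561.9 138.9  20.5] [ 85  10 154]
(306, 174) [ 601.9 -142.1   25.5] [ 60  76 104]
(270, 238) [422.6 -38.6  28.9] [ 33  22 126]
(194, 150) [663.7 166.2  91.6] [ 13 156 108]
(280, 130) [730.  -70.4  16.6] [ 18 110 146]
board [227 100  41   4  52] c [814.  24.] [  5.5 115.9] 0.2 z 17.3 mean [814.9  25.4  16.3] corners [[811.0, 82.0], [811.0, -34.0], [817.0, -34.0], [817.0, 82.0]]
board [  167   108   164   177 12106] c [546.7  19.5] [280.6 425.7] 55.4 z 16.6 mean [549.2  18.2  16.5] corners [[292.0, 25.0], [642.0, -217.0], [802.0, 14.0], [451.0, 256.0]]
board [200 183  14  14 120] c [560.6 140.6] [37.3 36.8] 63.0 z 20.1 mean [561.6 140.2  19.8] corners [[536.0, 132.0], [569.0, 116.0], [586.0, 149.0], [553.0, 166.0]]
batten/tub [197 180  18  19  73] c [561.9 143.8] [41.7 50.8] 65.9 z 44.2 mean [563.4 147.7  42.8] corners [[530.0, 135.0], [577.0, 114.0], [594.0, 152.0], [547.0, 173.0]]
batten/tub [186
[... 3012 characters left out ...]
.0], [556.0, 175.0]]
Sbatten/tub [176 185  36  43 498] c [409.7 112.6] [183.5  32.5] 55.4 z 42.2 mean [406.9 105.1  41.3] corners [[344.0, 46.0], [371.0, 28.0], [475.0, 179.0], [448.0, 197.0]]
Sbatten/tub [262 218  29  14 122] c [628.3 -42.1] [84.2 37.9] 2.1 z 40.7 mean [619.8 -41.9  40.4] corners [[585.0, -25.0], [587.0, -63.0], [671.0, -59.0], [670.0, -22.0]]
Sbatten/tub [200 236  13   8  41] c [421.2 -34.1] [22.1 39. ] 62.1 z 31.9 mean [424.5 -34.7  32.2] corners [[399.0, -35.0], [433.0, -53.0], [444.0, -33.0], [409.0, -15.0]]
Shead [262 181  24  20 311] c [622.4 -19.8] [62.6 50.8] 54.0 z 157.4 mean [621.8 -23.1 157. ] corners [[583.0, -30.0], [625.0, -60.0], [661.0, -9.0], [620.0, 20.0]]
```

View pics/top0z.png

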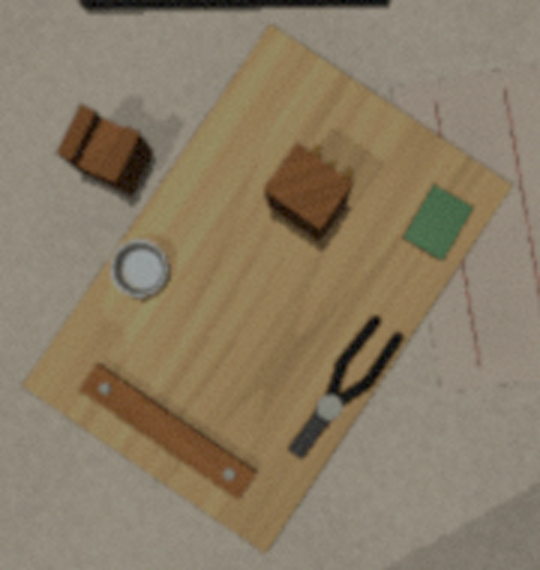

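{"method": "send_rows", "body": {"rows": [[0.04,-0.0225,0,0,-0.4],[0.04,-0.0225,0,0,-0.4],[0.04,-0.0225,0,0,-0.4],[0.04,-0.0225,0,0,-0.4],[0.04,-0.0225,0,0,-0.4]]}}

```text
t: 0.6
ee_pos: [341.1, -430.7, 302.4]
orientation: [-3.107, -0.461, 0.0]
ft_force: [0.2, -0.6, -0.2]
width: 51.4
```

{"method": "send_rows", "body": {"rows": [[0.04,-0.0225,0,0,-0.4],[0.04,-0.0225,0,0,-0.4],[0.04,-0.0225,0,0,-0.4],[0.04,-0.0225,0,0,-0.4],[0.04,-0.0225,0,0,-0.4]]}}

```text
t: 1.1
ee_pos: [499.9, -264.8, 302.5]
orientation: [-3.107, -0.461, 0.001]
ft_force: [0.8, -0.6, 0.6]
width: 26.6
```

{"method": "send_rows", "body": {"rows": [[0.04,-0.0225,0,0,-0.4],[0.04,-0.0225,0,0,-0.4],[0.04,-0.0225,0,0,-0.4],[0.04,-0.0225,0,0,-0.4],[0.04,-0.0225,0,0,-0.4]]}}

```text
t: 1.6
ee_pos: [658.6, -99.1, 302.2]
orientation: [-3.107, -0.462, 0.001]
ft_force: [0.3, -1.3, -0.9]
width: 26.4
```

{"method": "send_rows", "body": {"rows": [[0.04,0,0,-0.14,-0.4],[0,0,0,-0.14,-0.4],[0,0,0,-0.14,-0.4],[0,0,0,-0.14,-0.4],[0,0,0,-0.14,-0.4]]}}

```text
t: 2.1
ee_pos: [695.8, -88.9, 301.9]
orientation: [-2.756, -1.507, 0.002]
ft_force: [0.1, -0.5, 0.8]
width: 26.4
```

{"method": "send_rows", "body": {"rows": [[0,0,0,-0.14,-0.4],[0,0,0,-0.14,-0.4],[0,0,0,-0.14,-0.4],[0,0,0,-0.14,-0.4],[0,0,0,-0.14,-0.4]]}}

```text
t: 2.6
ee_pos: [695.7, -89.1, 302.1]
orientation: [-2.072, -2.36, 0.001]
ft_force: [0.3, -0.8, -0.2]
width: 26.5
```

{"method": "send_rows", "body": {"rows": [[0,0,0,-0.14,-0.4],[0,0,0,-0.14,-0.4],[0,0,0,-0.14,-0.4],[0,0,0,-0.14,-0.4],[0,0,0,-0.14,-0.4]]}}

```text
t: 3.1
ee_pos: [695.7, -89.1, 302.1]
orientation: [-1.137, -2.927, 0.0]
ft_force: [0.1, -0.0, -0.1]
width: 26.5
```

```bash
cat >> h.py <<'E'
A=np.radians(145.4);U=np.array([np.cos(A),np.sin(A)]);V=np.array([-U[1],U[0]]);C=np.array([546.7,19.5])
def buv(p): r=np.asarray(p)[...,:2]-C; return np.stack([r@U,r@V],-1)
def st():
    s=telemetry.get_obs();R=cv2.Rodrigues(s['orientation'])[0]
    print('t',s['t'],'pos',s['ee_pos'].round(1),'uv',buv(s['ee_pos']).round(1),'yaw',np.degrees(np.arctan2(R[1,0],R[0,0])).round(2),'z',R[:,2].round(3),'F',s['ft_force'].round(1),'w',round(s['width'],1),'q6',s['qpos'][5].round(2))
E
python3 -c "
from h import *
st()"
```

```text
t 3.1 pos [695.7 -89.1 302.1] uv [-184.3    4.8] yaw 137.54 z [-0.001  0.    -1.   ] F [ 0.1 -0.  -0.1] w 26.5 q6 -0.97
```

{"method": "send_rows", "body": {"rows": [[0,0,0,-0.13,-0.4],[0,0.017,0.041,0,-0.4],[0,0,0.041,0,-0.4],[0.03,0,0,0,-0.4],[0.015,0,0,0,-0.4]]}}

```text
t: 3.6
ee_pos: [666.4, -48.3, 216.9]
orientation: [-0.951, -2.987, 0.002]
ft_force: [-0.0, -0.8, 0.0]
width: 26.3
```

```bash
python3 -c "
from h import *
st()
for n in('top','side'):
  im=snap(n,n+'1.png')['color'];im=im[100:290,160:400] if n=='top' else im[100:290,150:390]
  cv2.imwrite('pics/'+n+'1z.png',cv2.resize(im,None,fx=3,fy=3))
"
```

```text
t 3.6 pos [666.4 -48.3 216.9] uv [-137.   -12.1] yaw 144.66 z [-0.007  0.001 -1.   ] F [-0.  -0.8  0. ] w 26.3 q6 -1.04
```

View pics/side1z.png

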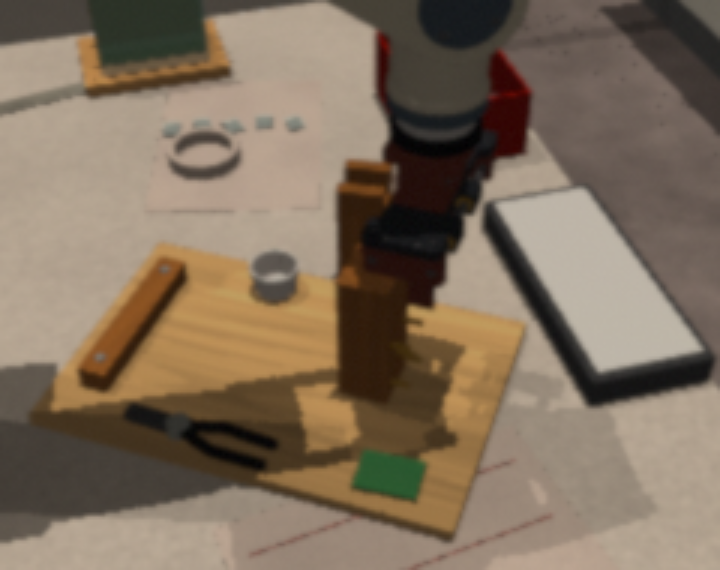

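The fingers (zoomed 420,280) stand behind the bare upper part of the pin face, with the tips above the pins. Now a slow push.

{"method": "send_rows", "body": {"rows": [[0.006,0,0,0,-0.4],[0.005,0,0,0,-0.4],[0.005,0,0,0,-0.4],[0.005,0,0,0,-0.4],[0.005,0,0,0,-0.4]]}}

```text
t: 4.2
ee_pos: [648.0, -34.2, 221.1]
orientation: [0.954, 2.992, 0.0]
ft_force: [0.1, -0.2, 1.1]
width: 26.8
```

{"method": "send_rows", "body": {"rows": [[0.006,0,0,0,-0.4],[0.006,0,0,0,-0.4],[0.006,0,0,0,-0.4],[0.006,0,0,0,-0.4],[0,0,0,0,-0.4]]}}

```text
t: 4.7
ee_pos: [627.4, -19.8, 220.5]
orientation: [-0.953, -2.993, 0.0]
ft_force: [-0.3, 1.2, -0.2]
width: 26.5
```

```bash
python3 -c "
from h import *
st()
for n in('side',):
  im=snap(n,n+'2.png')['color'];im=im[100:290,160:400] if n=='top' else im[100:290,150:390]
  cv2.imwrite('pics/'+n+'2z.png',cv2.resize(im,None,fx=3,fy=3))
"
```

```text
t 4.7 pos [627.4 -19.8 220.5] uv [-88.7 -13.5] yaw 144.69 z [-0.001  0.    -1.   ] F [-0.3  1.2 -0.2] w 26.5 q6 -1.01
```

View pics/side2z.png

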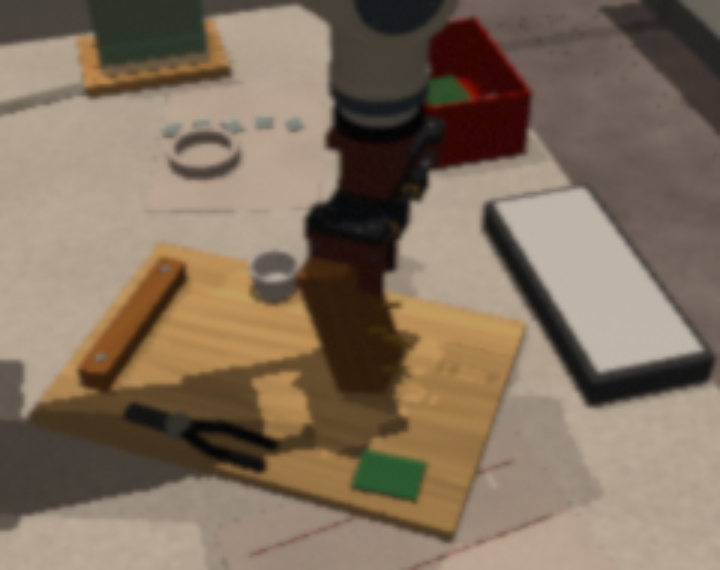

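The block is tipping about its heel edge (zoomed about (365,390)), with its head at (330,275). I keep pushing gently.

{"method": "send_rows", "body": {"rows": [[0.005,0,0,0,-0.4],[0.005,0,0,0,-0.4],[0.005,0,0,0,-0.4],[0.005,0,0,0,-0.4],[0,0,0,0,-0.4]]}}

```text
t: 5.25
ee_pos: [611.3, -8.3, 220.6]
orientation: [-0.953, -2.993, 0.0]
ft_force: [-0.0, 0.8, 0.2]
width: 26.3
```

{"method": "send_rows", "body": {"rows": [[0.004,0,0,0,-0.4],[0,0,0,0,-0.4],[0,0,0,0,-0.4],[0,0,0,0,-0.4],[0,0,0,0,-0.4]]}}

```text
t: 5.75
ee_pos: [608.9, -6.5, 220.7]
orientation: [0.954, 2.993, 0.0]
ft_force: [1.2, 0.8, -0.5]
width: 26.5
```

```bash
python3 -c "
from h import *
st()
for n in('side',):
  im=snap(n,n+'3.png')['color'];im=im[100:290,160:400] if n=='top' else im[100:290,150:390]
  cv2.imwrite('pics/'+n+'3z.png',cv2.resize(im,None,fx=3,fy=3))
"
```

```text
t 5.75 pos [608.9  -6.5 220.7] uv [-65.9 -13.9] yaw 144.66 z [ 0. -0. -1.] F [ 1.2  0.8 -0.5] w 26.5 q6 -0.98
```

View pics/side3z.png

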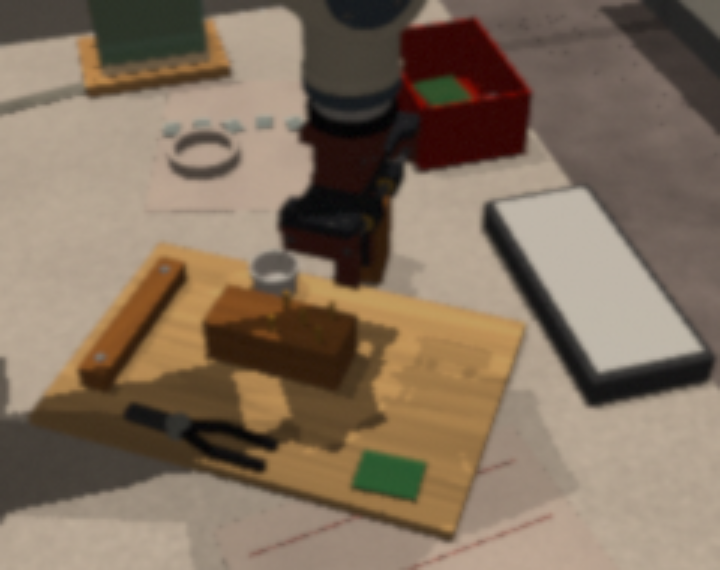

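The block lies flat with its pins up, head end at zoomed (205,335) and foot end at (355,355). I measure it once the arm has backed off.

{"method": "send_rows", "body": {"rows": [[-0.03,0,0,0,-0.4],[-0.03,0,0,0,-0.4],[-0.01,0,0,0,-0.4],[0,0,0,0,-0.4]]}}

```text
t: 6.2
ee_pos: [666.4, -47.6, 220.4]
orientation: [0.955, 2.993, 0.0]
ft_force: [-0.7, -1.0, 0.3]
width: 26.4
```

```bash
cat >> h.py <<'E'
def block():
    out=[]
    for n in('top','side'):
        im=get_image(n);w=cloud(im);Z=w[...,2];uv=buv(w)
        r=(uv[...,0]>-110)&(uv[...,0]<160)&(abs(uv[...,1])<65)
        m=(r&(Z>58)&(Z<72)).astype(np.uint8)
        k,L,S,_=cv2.connectedComponentsWithStats(m)
        i=1+np.argmax(S[1:,4]);P=uv[L==i]
        q=cv2.minAreaRect(P.astype(np.float32));print(n,S[i,4],'z',np.median(Z[L==i]).round(1),'c',np.round(q[0],1),np.round(q[1],1),round(q[2],2),'corners uv',cv2.boxPoints(q).round(1).tolist())
        cv2.imwrite('pics/%s_t%d.png'%(n,telemetry.get_obs()['t']*100),im['color'])
        b=(abs(Z-40)<6)&(uv[...,0]>135)&(uv[...,0]<195)&(abs(uv[...,1])<100)
        q=cv2.minAreaRect(uv[b].astype(np.float32));print(' batten',np.round(q[0],1),np.round(q[1],1),round(q[2],2),'min u pct',np.percentile(uv[b][:,0],[1,5]).round(1))
E
python3 -c "
from h import *
st();block()"; ls pics
```

```text
t 6.2 pos [666.4 -47.6 220.4] uv [-136.7  -12.7] yaw 144.59 z [ 0.  0. -1.] F [-0.7 -1.   0.3] w 26.4 q6 -1.04
top 351 z 66.4 c [ 33.4 -23. ] [97.7 44.7] 1.5 corners uv [[-16.0, -1.899999976158142], [-14.899999618530273, -46.599998474121094], [82.80000305175781, -44.099998474121094], [81.5999984741211, 0.6000000238418579]]
 batten [166.5 -20.7] [ 30.6 138.6] 0.56 min u pct [151.8 152.8]
side 743 z 67.4 c [ 12.1 -13. ] [ 63.9 142. ] 89.55 corners uv [[-59.20000076293945, -44.400001525878906], [82.9000015258789, -45.5], [83.4000015258789, 18.299999237060547], [-58.599998474121094, 19.5]]
 batten [166.3   0.5] [ 33.8 185. ] 0.33 min u pct [150.3 151.2]
side0.png
side0z.png
side1.png
side1z.png
side2.png
side2z.png
side3.png
side3z.png
side_t630.png
top0.png
top0z.png
top1.png
top1z.png
top_t625.png
```

{"method": "send_rows", "body": {"rows": [[0,0,0.04,0,-0.4],[0,0,0.04,0,-0.4],[0,0,0.031,0,-0.4],[0.025,0,0,0,-0.4],[0.025,0,0,0,-0.4]]}}

```text
t: 6.8
ee_pos: [622.7, -17.1, 107.9]
orientation: [-0.953, -2.99, 0.001]
ft_force: [-0.5, 0.5, 0.3]
width: 26.7
```

{"method": "send_rows", "body": {"rows": [[0.008,0,0,0,-0.4],[0.008,0,0,0,-0.4],[0.008,0,0,0,-0.4],[0.008,0,0,0,-0.4],[0.008,0,0,0,-0.4]]}}

```text
t: 7.3
ee_pos: [593.0, 5.1, 110.3]
orientation: [0.953, 2.991, 0.001]
ft_force: [3.1, -2.4, 1.3]
width: 26.6
```

{"method": "send_rows", "body": {"rows": [[0.007,0,0,0,-0.4],[0.007,0,0,0,-0.4],[0.007,0,0,0,-0.4],[0,0,0,0,-0.4]]}}

```text
t: 7.7
ee_pos: [574.6, 17.8, 109.8]
orientation: [-0.953, -2.993, -0.0]
ft_force: [1.3, -0.1, 0.6]
width: 26.5
```

```bash
python3 -c "
from h import *
st();block()"; ls pics
```

```text
t 7.7 pos [574.6  17.8 109.8] uv [-23.9 -14.5] yaw 144.67 z [-0.  0. -1.] F [ 1.3 -0.1  0.6] w 26.5 q6 -0.94
top 11 z 66.3 c [118.8 -41.6] [ 6.5 12.6] 87.23 corners uv [[112.30000305175781, -44.5], [124.9000015258789, -45.099998474121094], [125.19999694824219, -38.599998474121094], [112.5999984741211, -38.0]]
 batten [166.7 -58.6] [30.3 62. ] 0.22 min u pct [151.7 152.5]
side 391 z 67.3 c [ 81.5 -14.5] [64.4 94.8] 88.9 corners uv [[33.5, -45.79999923706055], [128.3000030517578, -47.599998474121094], [129.5, 16.799999237060547], [34.79999923706055, 18.600000381469727]]
 batten [166.5   1.5] [ 33.2 181.3] 0.37 min u pct [150.6 151.4]
side0.png
side0z.png
side1.png
side1z.png
side2.png
side2z.png
side3.png
side3z.png
side_t630.png
side_t780.png
top0.png
top0z.png
top1.png
top1z.png
top_t625.png
top_t775.png
```

{"method": "send_rows", "body": {"rows": [[0.006,0,0,0,-0.4],[0.006,0,0,0,-0.4],[0.006,0,0,0,-0.4],[0,0,0,0,-0.4]]}}

```text
t: 8.2
ee_pos: [559.2, 28.2, 109.4]
orientation: [-0.952, -2.992, 0.001]
ft_force: [-0.6, -0.3, 0.8]
width: 26.4
```

{"method": "send_rows", "body": {"rows": [[0.002,0,0,0,-0.4],[0,0,0,0,-0.4]]}}

```text
t: 8.4
ee_pos: [558.3, 29.0, 109.5]
orientation: [-0.953, -2.992, 0.0]
ft_force: [-0.2, -0.4, 0.1]
width: 26.4
```

{"method": "send_rows", "body": {"rows": [[0.002,0,0,0,-0.4],[0,0,0,0,-0.4]]}}

```text
t: 8.6
ee_pos: [557.1, 30.1, 109.6]
orientation: [-0.953, -2.993, 0.0]
ft_force: [0.3, -0.6, -1.2]
width: 26.1
```

{"method": "send_rows", "body": {"rows": [[0.001,0,0,0,-0.4],[0,0,0,0,-0.4]]}}

```text
t: 8.8
ee_pos: [556.5, 30.6, 109.6]
orientation: [-0.954, -2.993, -0.0]
ft_force: [1.0, -0.8, -0.8]
width: 26.1
```

{"method": "send_rows", "body": {"rows": [[0.001,0,0,0,-0.4],[0,0,0,0,-0.4]]}}

```text
t: 9.0
ee_pos: [555.7, 31.2, 109.7]
orientation: [0.954, 2.993, 0.0]
ft_force: [1.2, -0.8, 0.2]
width: 26.1
```

{"method": "send_rows", "body": {"rows": [[0.001,0,0,0,-0.4],[0,0,0,0,-0.4]]}}

```text
t: 9.2
ee_pos: [555.2, 31.7, 109.8]
orientation: [0.953, 2.993, 0.0]
ft_force: [3.0, -1.3, -0.7]
width: 26.5
```

{"method": "send_rows", "body": {"rows": [[0.001,0,0,0,-0.4],[0,0,0,0,-0.4]]}}

```text
t: 9.4
ee_pos: [555.2, 32.2, 110.1]
orientation: [0.952, 2.991, 0.001]
ft_force: [4.7, -3.3, -0.0]
width: 26.2
```

Force is building up. A little more should confirm firm contact.

{"method": "send_rows", "body": {"rows": [[0.001,0,0,0,-0.4],[0,0,0,0,-0.4]]}}

```text
t: 9.6
ee_pos: [555.3, 32.6, 110.4]
orientation: [0.951, 2.989, 0.002]
ft_force: [6.8, -3.5, -1.6]
width: 26.1
```

{"method": "send_rows", "body": {"rows": [[0.001,0,0,0,-0.4],[0,0,0,0,-0.4]]}}

```text
t: 9.8
ee_pos: [555.3, 33.0, 110.7]
orientation: [0.95, 2.987, 0.002]
ft_force: [8.7, -5.4, -1.2]
width: 26.4
```

```bash
python3 -c "
from h import *
st();block()"
```

```text
t 9.8 pos [555.3  33.  110.7] uv [  0.6 -16. ] yaw 144.7 z [ 0.007 -0.001 -1.   ] F [ 8.7 -5.4 -1.2] w 26.4 q6 -0.92
top 5 z 66.9 c [148.7 -44.6] [5.4 2.8] 38.15 corners uv [[145.8000030517578, -45.20000076293945], [147.5, -47.400001525878906], [151.6999969482422, -44.0], [150.0, -41.900001525878906]]
 batten [166.9 -63.2] [51.9 30.2] 88.71 min u pct [152.  153.1]
side 371 z 67.6 c [102.9 -12.8] [63.7 96.2] 89.1 corners uv [[54.29999923706055, -43.79999923706055], [150.5, -45.400001525878906], [151.5, 18.299999237060547], [55.29999923706055, 19.899999618530273]]
 batten [159.1   0.8] [ 45.8 182.9] 0.09 min u pct [141.3 150.8]
```

The push force rises steadily with no further motion, and the side view puts the head at u 150.5–151.5 against a batten face at about 151. I back off, rise and check.

{"method": "send_rows", "body": {"rows": [[-0.005,0,0,0,-0.4],[-0.015,0,0,0,-0.4],[-0.03,0,0,0,-0.4],[-0.04,0,0,0,-0.4],[0,0,-0.04,0,-0.4]]}}

```text
t: 10.4
ee_pos: [626.0, -21.1, 143.6]
orientation: [-0.954, -2.984, 0.004]
ft_force: [-0.3, -0.2, 0.8]
width: 26.6
```

{"method": "send_rows", "body": {"rows": [[-0.02,0,-0.045,0,-0.4],[-0.02,0,-0.045,0,-0.4],[-0.04,0,-0.025,0,-0.4],[-0.04,0,0,0,-0.4],[0,0,0,0,-0.4]]}}

```text
t: 10.9
ee_pos: [727.1, -91.3, 266.0]
orientation: [0.956, 2.988, 0.001]
ft_force: [-0.2, 0.4, -0.1]
width: 26.5
```

```bash
python3 -c "
from h import *
st();block()
im=snap('side','sidef.png')['color'][100:290,150:390]
cv2.imwrite('pics/sidefz.png',cv2.resize(im,None,fx=3,fy=3))
im=snap('top','topf.png')['color'][100:290,160:400]
cv2.imwrite('pics/topfz.png',cv2.resize(im,None,fx=3,fy=3))
"
```

```text
t 10.9 pos [727.1 -91.3 266. ] uv [-211.4  -11.2] yaw 144.53 z [ 0.004 -0.001 -1.   ] F [-0.2  0.4 -0.1] w 26.5 q6 -1.09
top 1071 z 66.4 c [ 81.5 -15.6] [ 60.3 139.7] 89.83 corners uv [[11.600000381469727, -45.5], [151.3000030517578, -46.0], [151.5, 14.300000190734863], [11.800000190734863, 14.699999809265137]]
 batten [166.7   0.5] [ 30.6 179.4] 0.04 min u pct [151.9 153.7]
side 703 z 67.2 c [ 80.8 -15. ] [140.7  64.3] 0.19 corners uv [[10.300000190734863, 16.899999618530273], [10.5, -47.400001525878906], [151.3000030517578, -46.900001525878906], [151.0, 17.399999618530273]]
 batten [158.9   0.9] [ 46.8 181.1] 0.18 min u pct [140.1 150.8]
```

View pics/sidefz.png

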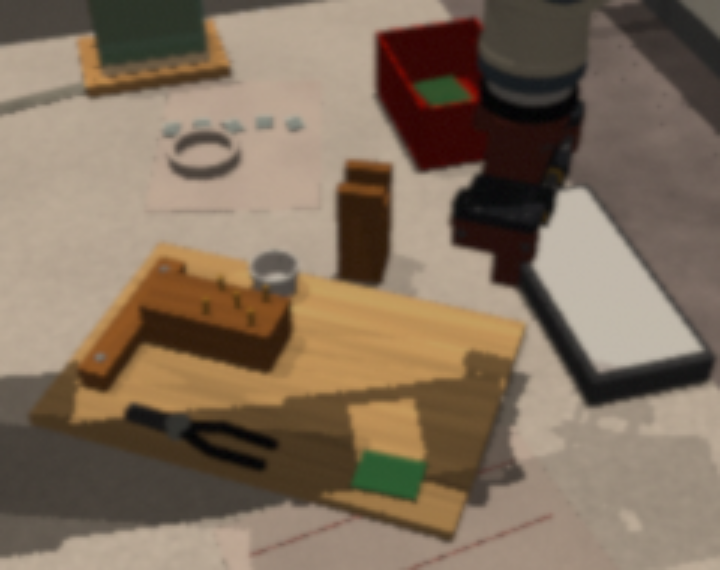

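View pics/topfz.png

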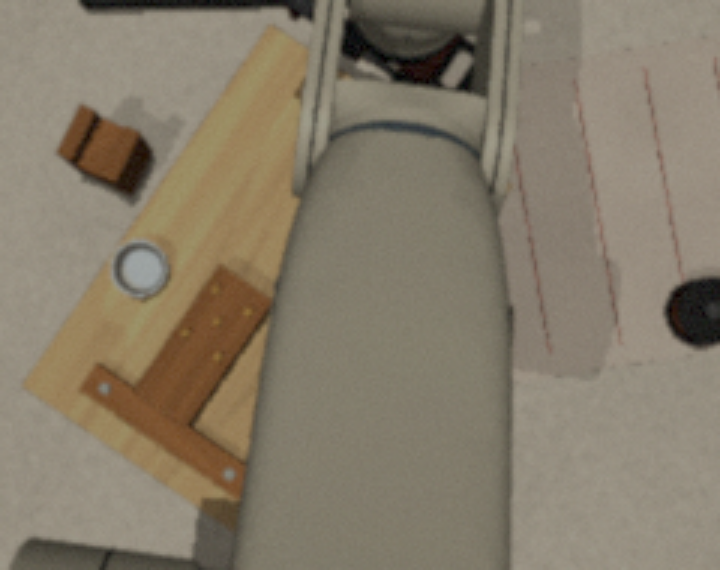

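Both views show the block lying pins up, square and flush against the batten (top zoom about (165,405)). The tub, fork block, pliers and glass look to be where they were, and the robot touches nothing.

```bash
python3 -c "
from h import *
ctrl.close_job();st()"
```

```text
the job is handed in; nothing more can be done
the job is handed in; nothing more can be done
```

I pushed the block over with the partly closed fingers high on its bare pin face. It fell pins up, and I then pushed it about 68 mm by its foot end, at low height, until it met the batten. I handed the job in at about 11 s; the hand-in reports no verdict.

**Contact:** The push force rose to about 10 N at the end with almost no further motion, so the head is against the batten.

**Last checks from the two cameras:**
- **Head position:** The head is at 151.0–151.5 mm along the board. The batten face measured about 151–152 mm, against a nominal 150 mm, which fits the 2 mm calibration error.
- **Squareness and offset:** The block is square to the batten to about 0.2° and sits about 15 mm off its middle.
- **Height:** Its top face is at about 66–67 mm, so it lies flat with the pins up.
- **Robot:** The gripper stood about 200 mm away from the block, with force readings near zero.

**Bystanders:** I compared the last pictures with the first by eye only. The fork block, tub, pliers, glass pane and tape roll show no movement. I made no separate before-and-after check of the spool, but the arm stayed well above it.

No check failed. While the arm was in the way, the depth-based rectangle fits from the top view were partial, so I relied on the side view then. The final clear views agree.

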